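# Tare, choose and print at the price scale

## Robot

A 7-joint arm with a two-finger parallel gripper is mounted at the origin on the work surface. World frame = base frame: x ahead of the robot, y to its left, z up, the work surface at z = 0. Lengths are in m, angles in rad, forces in N, time in s.
With the tool pointing down it reaches from about 0.4 to 0.85 m from the base axis. Payload 10.4 kg.
Tool frame: the origin (TCP) lies midway between the tips of the shut fingers; the grasp point (between the pads) lies 19 mm behind it (manip.pinch_z is the distance from the TCP to the grasp point, in m); y points along the fingers, x is the direction in which the jaws open and shut, and the axes are right-handed (so a half turn about y gives the same grasp; the last joint's range is limited). The gripper opens to 85 mm and grips with 20 to 120 N. Pads are 22 mm wide; open, the fingers measure 114 mm over their backs; the gripper's body (76 mm by 85 mm) begins 54 mm behind the grasp point. The pads swing forward as they close: fully open they stand 13 mm farther back than shut.
Start: joints at [-0.023, 0.332, -0.065, 1.46, 0.022, 1.35, -0.088], TCP at [0.625, 0, 0.231] pointing down, gripper open.
Joint ranges: [-2.6, 2.6], [-0.5, 2.12], [-1.47, 1.34], [0.16, 2.42], [-1.27, 4.41], [0.06, 2.06], [-2.6, 2.6]. Speed limits (rad/s): [2.22, 2.22, 2.79, 2.79, 3.14, 3.14, 3.14].

## Interface

Orientations are given as a unit quaternion [x, y, z, w].
In Python, from workcell import manip gives the robot as it stands.
- The arm moves only by the shell command python3 -m pendant 'ROWS' [OPENING] [FORCE]. ROWS is a JSON object of lists of equal length, an entry for each row: "offset": the shift along the tool's x, y, z scaled (see below), a list of three; "turn": the turn, a rotation vector about the tool's x, y, z scaled (see below), a list of three. A call has 1 to 12 rows; each row is the pose to reach, as a shift and turn from the pose measured when the call began, along the tool's axes at that moment; what a row does not reach only later rows make up. The controller multiplies each number of a shift by 200 mm and each number of a turn by 45 degrees. A row lasts 1/8 s, in which the tool goes at most 62.5 mm and 10.7 degrees, less where a joint would pass 70% of its speed; a pose out of reach is approached as far as the arm can. A call with a number of a shift or a turn outside -1 to 1 is refused whole. A call with a gripper value outside its range is refused whole. OPENING is the opening in per cent of the stroke, from 0 (shut) to 100 (fully open), set as the call begins (- or left out, the last holds). The fingers move at their own pace and stop on an object; FORCE is the grip in N (left out, the last holds). Time passes only in rows, so rows that repeat a pose let the fingers close. It gives the time, the measured TCP pose, the force and the opening at its end, in the units of the state.
- manip.get_obs(): the state, without advancing time (a new reading comes with each control period).
- manip.camera(name): name is "scene" or "side" or "wrist"; returns (picture, depth): 420x560x3 uint8, red, green, blue; 420x560 float32, m along the optical axis (not along the pixel's ray), 0 where there is no reading.
- manip.camera_model(name): a dict with "intrinsics" (3x3 intrinsics, pixels), "R" (3x3) and "t" (3): a world point X has camera coordinates R X + t; the wrist camera has in their place "tool_from_camera" (4x4, takes a point from camera to tool coordinates, whose origin is the TCP and whose axes are the tool frame's). Camera axes: x right, y down, z forward; pixel columns grow to the right and rows downward; lengths in m; the calibration is good to about 2 mm. A picture is of the moment at which its call begins: read the wrist's pose just before it. camera_model takes no time and is no camera call.
- manip.hand_in(): hands the job in, once; it reports no verdict.
The state is a dict: "clock": time; "joint_pos": joint angles; "joint_velocities": joint speeds; "tau": joint torques, N m; "position": TCP position; "ee_rot": TCP orientation; "ft_force": force on the tool from outside, world axes, zero at the start; "torque": the same for the moment, N m; "grip_width": opening from 0.0 (shut) to 1.0 (fully open).
Only numpy, scipy, OpenCV 4.12 (cv2) and the standard library are available. Lean on these libraries where they do the work, as an engineer would, in place of code of your own. Each camera call takes 0.05 s, during which the arm holds its last target. There are 200 camera calls.

## Task

Print the label for the tub that stands on the price scale: first switch on the label printer by pushing down the raised half of its rocker until it lies flat, then on the scale press the long bar key, then the middle one of the three round keys, and last press the square key on the printer. Press each key fully down for a moment and let it come up again before the next, and press no other key. Only touch the switch and the keys: leave the tub and all other loose things standing where they are.

Things in the scene. Friction and masses are not known exactly. Their poses are not given: they have to be found in the camera images.
- scale: price scale, white, 300 mm deep (x) by 240 wide (y), fixed to the counter. Origin: centre of its underside on the counter; x points from its front (key strip) to its back, y to its left seen from the front, z up. Its keys stand in one row, 115 mm in front of the origin, on a strip 58 mm above the counter: from left to right the long bar key (y = +73 mm), then three round keys (y = +8, -38, -84 mm), all black. Behind the strip lies the steel pan (216 x 226 mm, top 70 mm high)
- zero_bar_top (a point): long bar key, black, 26 mm (x) by 64 mm (y), the leftmost of the row: centre of its top face (when up 68 mm above the counter); moves with the key
- round_left_top (a point): left round key, black, 26 mm across, beside the bar key; not to be pressed: centre of its top face (when up 68 mm above the counter); moves with the key
- round_mid_top (a point): middle round key, black, 26 mm across, 46 mm from each of its round neighbours: centre of its top face (when up 68 mm above the counter); moves with the key
- round_right_top (a point): right round key, black, 26 mm across; not to be pressed: centre of its top face (when up 68 mm above the counter); moves with the key
- zero_bar (a joint): long bar key, a spring key: 0 = up, 0.006 m = fully down; travels straight down 6 mm, starts to move at 1.2 N, fully down at 4 N, springs back up when released
- round_left (a joint): left round key, a spring key: 0 = up, 0.006 m = fully down; travels straight down 6 mm, starts to move at 1.2 N, fully down at 4 N, springs back up when released
- round_mid (a joint): middle round key, a spring key: 0 = up, 0.006 m = fully down; travels straight down 6 mm, starts to move at 1.2 N, fully down at 4 N, springs back up when released
- round_right (a joint): right round key, a spring key: 0 = up, 0.006 m = fully down; travels straight down 6 mm, starts to move at 1.2 N, fully down at 4 N, springs back up when released
- printer: label printer, grey, 190 mm deep (x) by 150 wide (y), fixed to the counter. Origin: centre of its underside; x points from its front (label slot) to its back, y to its left seen from the front, z up. On its front deck, 100 mm high, sit the rocker (left, 50 mm in front of the origin, y = +38 mm) and the square key (right, 50 mm in front of the origin, y = -34 mm). Behind them, from 16 mm behind the origin, the roll cover rises to 135 mm
- rocker_raised (a point): rocker switch, white, 60 mm long (along the printer's x) by 28 mm wide, a shallow V of two halves: this point lies on top of the far half (the one towards the printer's back), 18 mm from the pivot; that half is raised when off (this point then 116 mm above the counter) and goes down about 7 mm to lie flat (109 mm) when on. Moves with the rocker
- rocker (a joint): rocker angle: 0 = off (far half raised by 0.35 rad), 0.4 = on (far half flat); starts at 0 to 0.05; stays where it is left; 2 to 5 N on the far half, pushed straight down, turns it
- print_key_top (a point): square key on the printer, white, 36 x 36 mm: centre of its top face (when up 112 mm above the counter); moves with the key
- print_key (a joint): square key of the printer, a spring key: 0 = up, 0.006 m = fully down; travels straight down 6 mm, starts to move at 1.2 N, fully down at 4 N, springs back up when released
- tub: empty clear tub, 100 mm across, 65 mm high, loose on the scale's pan; origin at the centre of its underside
- label_roll: paper label roll, 64 mm across, 30 mm high, loose on the printer's roll cover; origin at the centre of its underside
- spice_tin: small tin, 40 mm across, 60 mm high, loose beside the scale; origin at the centre of its underside
- jar: amber jar with black cap, 66 mm across, 95 mm high, loose behind the printer; origin at the centre of its underside
- scoop: steel scoop, 190 mm long, 36 mm high, loose on the counter in front of the scale; origin at its underside near its middle
- cup: white mug, 72 mm across, 80 mm high, loose on the counter in front of the printer; origin at the centre of its underside
Mind the look-alikes: they are no part of the job. Of the things shaped like the spice_tin, the aluminium one is meant.

How it is judged:
On the way, in this order (a step that is already met when the one before it is completed fails the run):
1. the printer's rocker is switched on (raised half pushed flat) with no key down (value of joint rocker above 0.3 rad and value of joint each of zero_bar, round_left, round_mid, round_right, print_key below 0.002 m), for 0.1 s.
2. the long bar key is pressed down, all other keys up (value of joint zero_bar above 0.0042 m and value of joint rocker above 0.3 rad and value of joint each of round_left, round_mid, round_right, print_key below 0.002 m), for 0.05 s.
3. the middle round key is pressed down, all other keys up (value of joint round_mid above 0.0042 m and value of joint rocker above 0.3 rad and value of joint each of zero_bar, round_left, round_right, print_key below 0.002 m), for 0.05 s.
4. the printer's square key is pressed down, all other keys up (value of joint print_key above 0.0042 m and value of joint rocker above 0.3 rad and value of joint each of zero_bar, round_left, round_mid, round_right below 0.002 m), for 0.05 s.
At the end, for the whole second after the job is handed in: The rocker is on (over 0.3 rad of 0.4), all five keys are up again (less than 2 mm down), and the tub and the other loose things stand upright (within 0.15 rad), at rest, within 25 mm of where they were (all of step 1 and distance of each of tub, label_roll, spice_tin, jar, scoop, cup from where it was at the start of the episode below 0.025 m and angle between each of tub, label_roll, spice_tin, jar, scoop, cup's own z axis and vertical below 0.15 rad and linear speed of each of tub, label_roll, spice_tin, jar, scoop, cup below 0.03 m/s); the robot touches nothing.
It fails at once if a wrong round key (left or right) is pressed more than 3 mm (value of joint any of round_left, round_right above 0.003 m).
It fails at once if a key is pressed while the printer is still switched off (value of joint rocker below 0.2 rad and value of joint any of zero_bar, round_mid, print_key above 0.0042 m).
It fails at once if the tub or another loose thing is lifted, carried or shoved more than 25 mm (distance of any of tub, label_roll, spice_tin, jar, scoop, cup from where it was at the start of the episode above 0.025 m).
It also fails if it takes over 58 s, if anything falls off the work surface, if the arm or the gripper's body presses on something with over 40 N, if the wrist force passes 120 N, or if a joint passes its speed limit or range.

## Working session

There is one attempt and no reset: what is moved stays moved. The work goes in short steps, Python scripts to look and compute and a shell command to move; the robot and the scene stay as the last step left them, time stands still between calls to the robot, and variables do not carry over. Pictures are saved under pics/ and viewed, about 8 in all and at most 12, crops included, and the job is handed in when it is done.

```bash
mkdir -p pics
python3 - <<'E'
from workcell import manip
import cv2,numpy as np
np.set_printoptions(precision=4,suppress=True)
for n in("scene","side"):
    p,d=manip.camera(n);cv2.imwrite(f"pics/{n}0.png",p[:,:,::-1]);np.savez(f"{n}0.npz",p=p,d=d)
    print(n,manip.camera_model(n))
o=manip.get_obs();print(o)
E
```

```text
scene {'intrinsics': array([[402.107 ,   0.    , 282.6976],
       [  0.    , 402.107 , 206.4859],
       [  0.    ,   0.    ,   1.    ]]), 'R': array([[ 0.4911,  0.871 ,  0.0128],
       [ 0.715 , -0.3947, -0.5771],
       [-0.4976,  0.2926, -0.8166]]), 't': array([-0.2942, -0.3573,  1.2673])}
side {'intrinsics': array([[483.9126,   0.    , 276.8091],
       [  0.    , 483.9126, 217.7487],
       [  0.    ,   0.    ,   1.    ]]), 'R': array([[-0.7516, -0.6593,  0.0191],
       [-0.5171,  0.5711, -0.6375],
       [ 0.4094, -0.4891, -0.7702]]), 't': array([0.4545, 0.3604, 0.9245])}
{'clock': 0.1, 'joint_pos': array([-0.0226,  0.3328, -0.0647,  1.4609,  0.0216,  1.3499, -0.0885]), 'joint_velocities': array([ 0.0023, -0.0005,  0.0001, -0.002 ,  0.0008,  0.0006, -0.0001]), 'tau': array([  0.0009, -62.6746,   0.0488, -39.2438,   0.0163,   0.0069,
        -0.0001]), 'position': array([0.6247, 0.    , 0.2306]), 'ee_rot': array([ 0.7071, -0.0004, -0.0004, -0.7071]), 'ft_force': array([ 0.2123, -0.1869, -0.1027]), 'torque': array([-0.0011,  0.0198, -0.0138]), 'grip_width': 0.9996659552968615}
```

View pics/scene0.png

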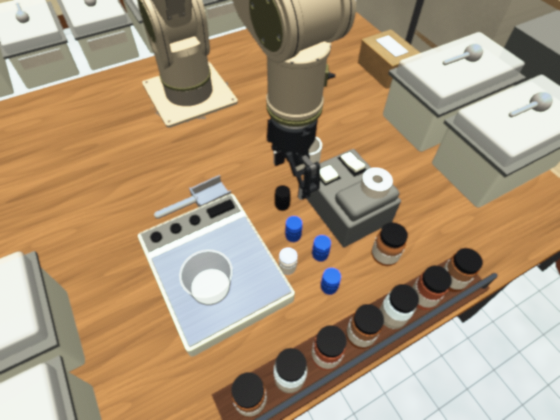

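View pics/side0.png

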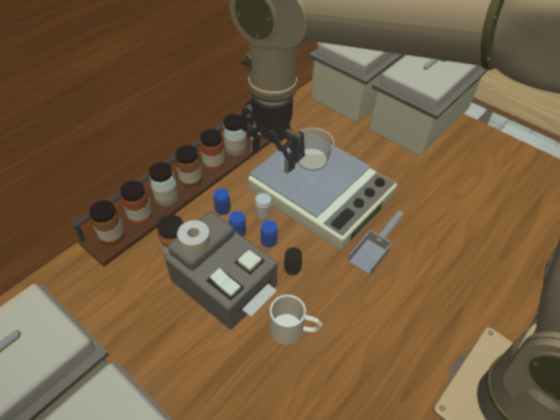

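The scene picture shows the scale at left. Its keys are black: bar at (220,208), then rounds at (195,219), (176,228) and (155,237). The printer has its rocker at (352,162) and square key at (328,173), and the open gripper hides part of the printer. In the side picture the bar is at (344,218), the rounds at (358,203), (369,191) and (380,183), the rocker at (225,283) and the square key at (249,261).

Possible confusions:
- **Bar:** the black tin at scene (282,197).
- **Middle round key:** its neighbours at scene (195,219) and (155,237).
- **Square key:** the rocker beside it.

By the description, the middle key is the second round key from the bar, scene (176,228), and the square key is the printer's right-hand one.

```bash
cat > h.py <<'E'
import numpy as np,cv2
from workcell import manip
from scipy.spatial.transform import Rotation as Ro
np.set_printoptions(precision=4,suppress=True)
def blob(p,seed,dark,thr,r=24):
    g=cv2.cvtColor(p,cv2.COLOR_RGB2GRAY); m=((g<thr) if dark else (g>thr)).astype(np.uint8)
    u,v=seed; k=np.zeros_like(m);k[v-r:v+r,u-r:u+r]=1
    n,l,s,c=cv2.connectedComponentsWithStats(m*k,connectivity=4)
    i=min(range(1,n),key=lambda i:np.hypot(*(c[i]-seed)) if s[i,4]>15 else 99)
    return c[i],s[i,2:]
def ray(M,px,z):
    d=M["R"].T@np.linalg.inv(M["intrinsics"])@np.array([*px,1]);o=-M["R"].T@M["t"]
    return o+d*(z-o[2])/d[2]
E
python3 - <<'E'
from h import *
S={"scene":dict(bar=(220,208),rl=(195,219),rm=(176,228),rr=(155,237),rock=(352,162),key=(328,173)),
"side":dict(bar=(344,218),rl=(358,203),rm=(369,191),rr=(380,183),rock=(225,283),key=(249,261))}
for n in S:
    f=np.load(n+"0.npz");M=manip.camera_model(n)
    for k,s in S[n].items():
        w=k in("rock","key");z=.112 if w else .068
        c,a=blob(f["p"],s,not w,150 if w else 60)
        dd=f["d"][int(c[1]+.5),int(c[0]+.5)]
        X=np.linalg.inv(M["intrinsics"])@np.array([*c,1])*dd
        print(n,k,c,a,ray(M,c,z),"depth",M["R"].T@(X-M["t"]))
a=cv2.resize(cv2.imread("pics/scene0.png")[140:260,130:400],None,fx=2.9,fy=2.9,interpolation=3)
cv2.imwrite("pics/crop1.png",a)
E
```

```text
scene bar [220.319  208.3966] [ 26  18 232] [ 0.4997 -0.1108  0.068 ] depth [ 0.4993 -0.1107  0.0675]
scene rl [194.3623 219.7681] [10  9 69] [ 0.5001 -0.1752  0.068 ] depth [ 0.5001 -0.1751  0.068 ]
scene rm [175.4384 228.0274] [10  9 73] [ 0.5003 -0.2204  0.068 ] depth [ 0.4987 -0.2203  0.0657]
scene rr [155.7342 236.6203] [10 10 79] [ 0.5005 -0.2662  0.068 ] depth [ 0.499  -0.2662  0.0658]
scene rock [353.1867 165.8886] [  48   48 1355] [0.5697 0.2067 0.112 ] depth [0.5707 0.2057 0.1135]
scene key [334.0224 176.562 ] [ 32  40 758] [0.5751 0.1486 0.112 ] depth [0.5714 0.1519 0.1062]
side bar [342.5419 218.4631] [ 22  20 203] [ 0.4946 -0.1045  0.068 ] depth [ 0.495  -0.1053  0.0669]
side rl [358.3929 202.7857] [ 9  8 56] [ 0.4953 -0.1694  0.068 ] depth [ 0.4959 -0.1707  0.0664]
side rm [369.1455 192.2364] [ 9  8 55] [ 0.4956 -0.2154  0.068 ] depth [ 0.4947 -0.2134  0.0703]
side rr [379.2115 182.1154] [ 9  7 52] [ 0.4964 -0.2608  0.068 ] depth [ 0.4982 -0.2648  0.0637]
side rock [224.3514 281.1946] [ 30  27 370] [0.5554 0.2171 0.112 ] depth [0.5565 0.2162 0.1097]
side key [248.9076 258.9357] [ 23  19 249] [0.556  0.1456 0.112 ] depth [0.5568 0.1449 0.1104]
```

View pics/crop1.png

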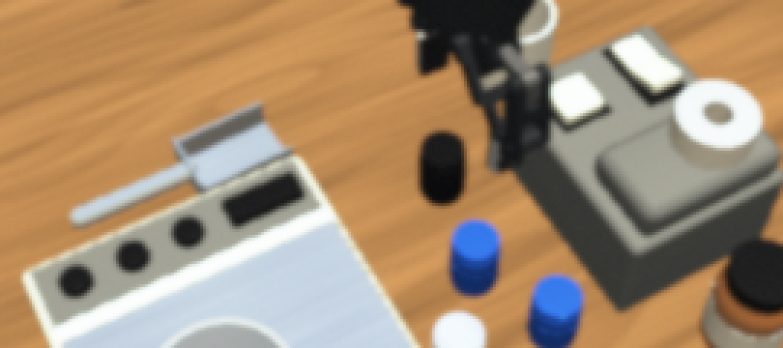

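The crop confirms the choice: bar at crop (263,197), rounds at (187,232), (132,256) and (75,281) with the middle one at (132,256), square key at (578,97) and rocker at (646,62). Both rows run along world y, and the spacings of 111 mm and 72 mm match the description. The two cameras differ by about 5 mm, so I'll go above the printer with the fingers shut and check with the wrist camera.

```bash
python3 -m pendant '{"offset":[[-0.06,0,0.25],[-0.12,0,0.5],[-0.18,0,0.75],[-0.24,0,0.95],[-0.24,0,0.95],[-0.24,0,0.95]],"turn":[[0,0,0],[0,0,0],[0,0,0],[0,0,0],[0,0,0],[0,0,0]]}' 0 20
python3 - <<'E'
from h import *
o=manip.get_obs();p,d=manip.camera("wrist");cv2.imwrite("pics/w1.png",p[:,:,::-1])
M=manip.camera_model("wrist");T=M["tool_from_camera"];np.savez("w1.npz",p=p,d=d,pos=o["position"],q=o["ee_rot"])
print(M,o["position"],o["ee_rot"])
f=np.load("scene0.npz");Ms=manip.camera_model("scene")
for s in((329.3,173.4),(352.8,162)):print(ray(Ms,s,.112))
E
```

```text
clock: 0.85
position: [0.5768, 0.1891, 0.2303]
ee_rot: [0.707, -0.001, -0.0, -0.707]
ft_force: [0.8, -0.2, 0.6]
grip_width: 0.002
{'intrinsics': array([[311.3981,   0.    , 280.6406],
       [  0.    , 311.3981, 213.7394],
       [  0.    ,   0.    ,   1.    ]]), 'tool_from_camera': array([[ 1.    , -0.0007, -0.0006, -0.0013],
       [ 0.0004, -0.3061,  0.952 , -0.1427],
       [-0.0008, -0.952 , -0.3061,  0.078 ],
       [ 0.    ,  0.    ,  0.    ,  1.    ]])} [0.5768 0.1891 0.2303] [ 0.7074 -0.0007 -0.0004 -0.7068]
[0.5618 0.1442 0.112 ]
[0.5592 0.213  0.112 ]
```

View pics/w1.png

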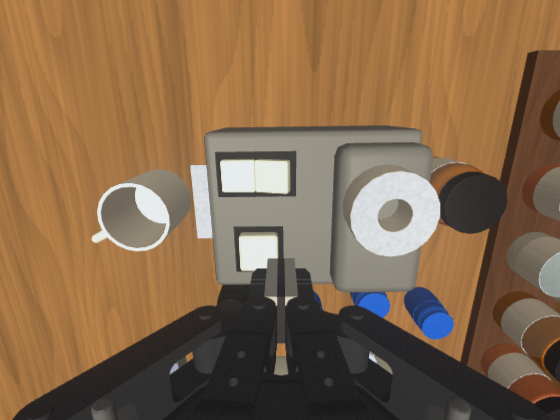

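The wrist picture shows the rocker with its two halves at (238,176) and (272,177), its crease at about u=255. The square key is at (259,252) and the roll at (393,212). I'll turn these into positions.

```bash
cat >> h.py <<'E'
def wray(f,px,z):
    M=manip.camera_model("wrist");T=M["tool_from_camera"];R=Ro.from_quat(f["q"]).as_matrix()
    d=R@T[:3,:3]@np.linalg.inv(M["intrinsics"])@np.array([*px,1]);o=R@T[:3,3]+f["pos"]
    return o+d*(z-o[2])/d[2]
E
python3 - <<'E'
from h import *
f=np.load("w1.npz")
for n,s,z in(("far half",(272,177),.115),("near",(238,176),.109),("key",(259,252),.112)):
    c,a=blob(f["p"],s,False,190,r=40);print(n,c,a,wray(f,c if n=="key" else s,z))
E
```

```text
far half [259.4542 175.8831] [  56   33 1779] [0.568  0.2164 0.115 ]
near [249.1715 175.642 ] [  58   33 1796] [0.5386 0.2162 0.109 ]
key [256.3224 250.8937] [  39   34 1129] [0.5528 0.1473 0.112 ]
```

```bash
python3 -m pendant '{"offset":[[-0.02,0,0.13],[-0.02,0.25,0.13],[-0.02,0.45,0.13],[-0.02,0.52,0.13],[-0.02,0.55,0.13],[-0.02,0.58,0.13],[-0.02,0.6,0.13],[-0.02,0.61,0.13],[-0.02,0.61,0.13]],"turn":[[0,0,0],[0,0,0],[0,0,0],[0,0,0],[0,0,0],[0,0,0],[0,0,0],[0,0,0],[0,0,0]]}' 0
```

```text
clock: 2.02
position: [0.5739, 0.2146, 0.1095]
ee_rot: [0.707, -0.0, 0.001, -0.707]
ft_force: [2.7, 1.0, 4.8]
grip_width: -0.002
```

```bash
python3 -m pendant '{"offset":[[0,0.02,0],[0,0.03,0],[0,0.03,0]],"turn":[[0,0,0],[0,0,0],[0,0,0]]}' 0
```

```text
clock: 2.4
position: [0.5744, 0.2148, 0.1088]
ee_rot: [-0.707, -0.0, -0.002, 0.707]
ft_force: [-17.6, -8.2, 43.4]
grip_width: 0.0
```

```bash
python3 -m pendant '{"offset":[[0,-0.2,0],[0,-0.5,-0.05],[0,-0.6,-0.13],[0,-0.6,-0.13]],"turn":[[0,0,0],[0,0,0],[0,0,0],[0,0,0]]}' 0
python3 - <<'E'
from h import *
p,d=manip.camera("wrist");q,_=manip.camera("side")
a=p[100:300,180:330,::-1];b=q[230:310,190:290,::-1]
cv2.imwrite("pics/w2.png",np.hstack([cv2.resize(a,(390,520)),cv2.resize(b,(400,520))]))
E
```

```text
clock: 2.9
position: [0.5746, 0.1874, 0.23]
ee_rot: [-0.707, -0.0, -0.003, 0.707]
ft_force: [0.5, 0.4, 0.5]
grip_width: 0.001
```

View pics/w2.png

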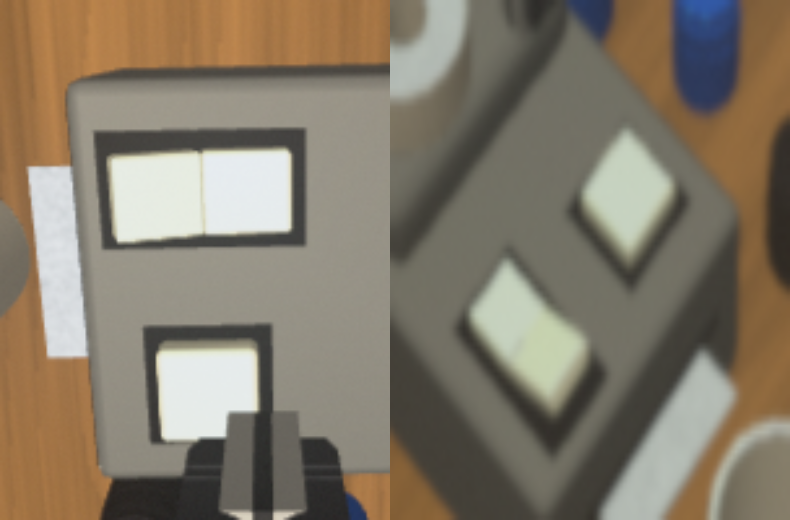

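The crop shows the rocker has flipped. The far half at (248,190) is now bright and flat, and the near half at (155,195) is raised. Next I go above the scale.

```bash
python3 -m pendant '{"offset":[[-0.1,0,-0.25],[-0.2,0,-0.55],[-0.3,0,-0.85],[-0.39,0,-1],[-0.39,0,-1]],"turn":[[0,0,0],[0,0,0],[0,0,0],[0,0,0],[0,0,0]]}' 0
python3 -m pendant '{"offset":[[0,0,-0.3],[0,0,-0.6],[0,0,-0.9],[0,0,-0.95],[0,0,-0.95]],"turn":[[0,0,0],[0,0,0],[0,0,0],[0,0,0],[0,0,0]]}' 0
python3 - <<'E'
from h import *
o=manip.get_obs();p,d=manip.camera("wrist");cv2.imwrite("pics/w3.png",p[:,:,::-1])
np.savez("w3.npz",p=p,d=d,pos=o["position"],q=o["ee_rot"])
E
```

```text
clock: 3.62
position: [0.4931, -0.0134, 0.2256]
ee_rot: [0.707, -0.003, 0.001, -0.707]
ft_force: [1.0, 1.4, -0.7]
grip_width: 0.0
clock: 4.25
position: [0.4921, -0.2023, 0.2244]
ee_rot: [-0.707, 0.003, -0.001, 0.707]
ft_force: [0.3, 0.8, 1.6]
grip_width: -0.004
```

View pics/w3.png

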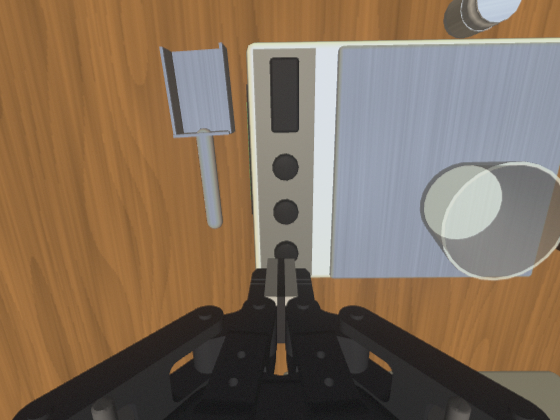

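The wrist picture shows the bar at (285,95) and the rounds at (285,167), (286,212) and (286,251), the last partly behind the finger. The scoop and tub are clear of the keys.

Run:
```python
from h import *
f=np.load("w3.npz");print(f["pos"])
for n,s in(("bar",(285,95)),("rl",(285,167)),("rm",(286,212))):
    c,a=blob(f["p"],s,True,60,r=42 if n=="bar" else 20);print(n,c,a,wray(f,c,.068))
print(wray(f,(286,251),.068))
```

```text
[ 0.4921 -0.2023  0.2244]
bar [284.7431 102.4798] [ 29  74 794] [ 0.4943 -0.1148  0.068 ]
rl [285.3165 168.6223] [ 25  26 376] [ 0.4947 -0.1748  0.068 ]
rm [285.4678 212.1337] [ 24  24 419] [ 0.4948 -0.2188  0.068 ]
[ 0.4952 -0.2616  0.068 ]
```

```bash
python3 -m pendant '{"offset":[[0.02,0,0.25],[0.02,0,0.47],[0.02,0.25,0.47],[0.02,0.5,0.47],[0.02,0.7,0.47],[0.02,0.76,0.47],[0.02,0.79,0.47],[0.02,0.82,0.47],[0.02,0.825,0.47],[0.02,0.825,0.47]],"turn":[[0,0,0],[0,0,0],[0,0,0],[0,0,0],[0,0,0],[0,0,0],[0,0,0],[0,0,0],[0,0,0],[0,0,0]]}' 0
```

```text
clock: 5.55
position: [0.4974, -0.1067, 0.0619]
ee_rot: [-0.707, 0.002, -0.001, 0.707]
ft_force: [-6.0, 3.0, 13.7]
grip_width: 0.001
```

The bar is fully down (z 61.9 mm, 13.7 N). Next I release it, wait a moment, and move above the middle round key.

```bash
python3 -m pendant '{"offset":[[0,-0.1,0],[0,-0.3,0],[0,-0.3,0],[0,-0.3,-0.3],[0,-0.3,-0.56],[0,-0.3,-0.56],[0,-0.3,-0.56]],"turn":[[0,0,0],[0,0,0],[0,0,0],[0,0,0],[0,0,0],[0,0,0],[0,0,0]]}' 0
```

```text
clock: 6.42
position: [0.4971, -0.2183, 0.1216]
ee_rot: [-0.707, 0.002, -0.001, 0.708]
ft_force: [-0.4, 0.8, -0.4]
grip_width: 0.0
```

```bash
python3 -m pendant '{"offset":[[0,0.15,0],[0,0.24,0],[0,0.28,0],[0,0.3,0],[0,0.31,0],[0,0.31,0]],"turn":[[0,0,0],[0,0,0],[0,0,0],[0,0,0],[0,0,0],[0,0,0]]}' 0
python3 - <<'E'
from h import *
q,_=manip.camera("side");cv2.imwrite("pics/s2.png",cv2.resize(q[140:260,290:440,::-1],(750,600)))
E
```

```text
clock: 7.18
position: [0.4973, -0.2176, 0.0618]
ee_rot: [-0.706, 0.001, -0.001, 0.708]
ft_force: [-10.3, 6.6, 21.4]
grip_width: 0.005
```

View pics/s2.png

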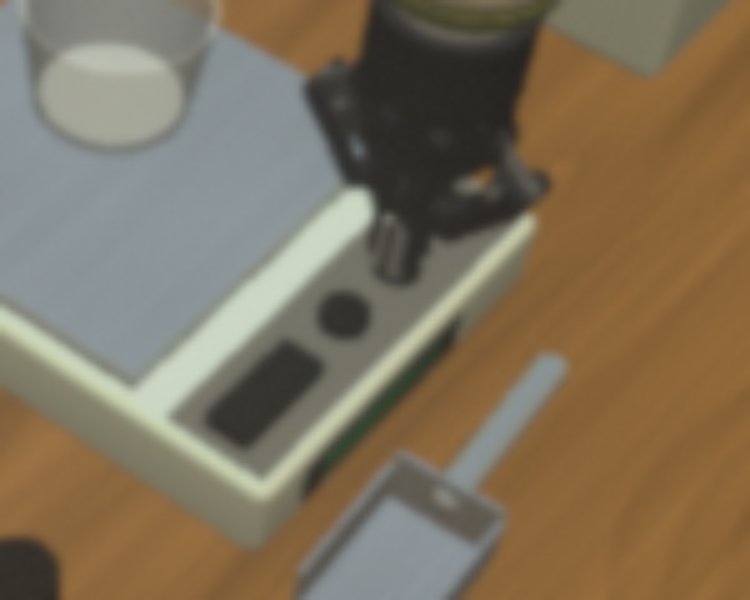

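The fingertip stands on the middle round key at (398,265), fully down (z 61.8 mm, 21 N). The left round key (343,315) and the bar (265,393) are up. Next I lift and go above the printer's square key.

```bash
python3 -m pendant '{"offset":[[0,-0.2,0],[0,-0.5,0],[0,-0.8,0.05],[0.1,-0.8,0.3],[0.2,-0.8,0.6],[0.29,-0.8,0.9],[0.29,-0.8,0.95],[0.29,-0.8,0.95]],"turn":[[0,0,0],[0,0,0],[0,0,0],[0,0,0],[0,0,0],[0,0,0],[0,0,0],[0,0,0]]}' 0
python3 -m pendant '{"offset":[[0,0,0.3],[0,0,0.6],[0,0,0.86],[0,0,0.86],[0,0,0.86]],"turn":[[0,0,0],[0,0,0],[0,0,0],[0,0,0],[0,0,0]]}' 0
```

```text
clock: 8.22
position: [0.5561, -0.0279, 0.2225]
ee_rot: [-0.706, 0.001, -0.001, 0.708]
ft_force: [-0.1, -1.1, 0.4]
grip_width: -0.001
clock: 8.85
position: [0.557, 0.1415, 0.223]
ee_rot: [-0.707, 0.002, -0.002, 0.707]
ft_force: [0.5, -0.6, 0.3]
grip_width: -0.0
```

```bash
python3 -m pendant '{"offset":[[0,0.25,0.015],[0,0.45,0.015],[0,0.52,0.015],[0,0.56,0.015],[0,0.58,0.015],[0,0.6,0.015],[0,0.6,0.015]],"turn":[[0,0,0],[0,0,0],[0,0,0],[0,0,0],[0,0,0],[0,0,0],[0,0,0]]}' 0
```

```text
clock: 9.72
position: [0.5582, 0.1441, 0.1059]
ee_rot: [-0.707, 0.001, -0.003, 0.707]
ft_force: [-6.3, -5.2, 17.4]
grip_width: -0.002
```

The square key is fully down (z 105.9 mm, 17.4 N). I lift away and do a final check.

```bash
python3 -m pendant '{"offset":[[0,-0.2,0],[0,-0.5,0],[0,-0.7,-0.2],[0,-0.7,-0.5],[0,-0.7,-0.7],[0,-0.7,-0.7],[0,-0.7,-0.7]],"turn":[[0,0,0],[0,0,0],[0,0,0],[0,0,0],[0,0,0],[0,0,0],[0,0,0]]}' 0
python3 - <<'E'
from h import *
p,_=manip.camera("side");cv2.imwrite("pics/s3.png",cv2.resize(p[120:360,140:420,::-1],(700,600)))
E
```

```text
clock: 10.6
position: [0.5572, 0.005, 0.2464]
ee_rot: [-0.707, 0.0, -0.003, 0.708]
ft_force: [0.4, 0.7, -0.2]
grip_width: -0.003
```

View pics/s3.png

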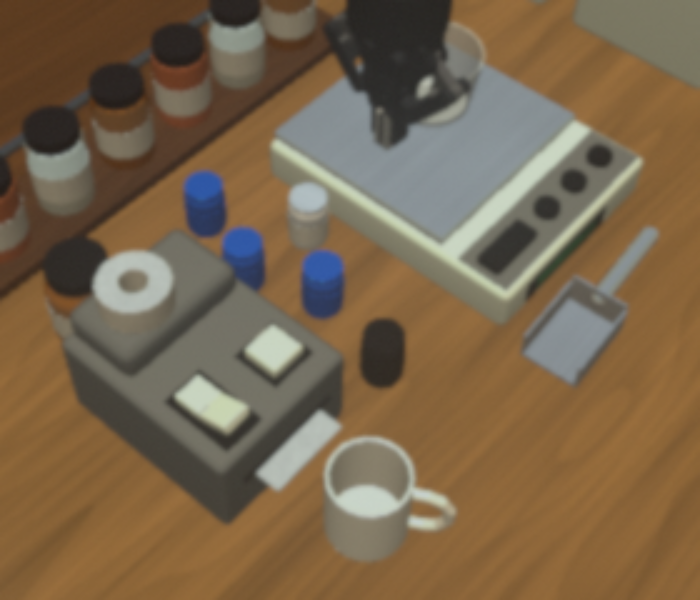

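In the final view, the rocker (213,403) is on, the square key (273,350) and the four scale keys are up, and all loose things stand where they were. The arm is clear, so I hand in.

```bash
python3 -c "
from workcell import manip
print(manip.hand_in())"
```

```text
the job is handed in; nothing more can be done
None
```

I switched the rocker on, then pressed the bar key, the middle round key and the printer's square key in that order, and handed in at about 10.6 s. No verdict was reported.

- **Presses:** Each key reached its fully-down height: the bar at 61.9 mm with 14 N, the middle round key at 61.8 mm with 21 N, and the square key at 105.9 mm with 17 N.
- **Rocker:** It stopped at 108.8 mm, its flat position, and a wrist picture confirmed it had flipped. The fingertip push peaked at about 43 N there, above the 40 N limit set for the arm and gripper body. Only the fingertips touched it, so I took that limit not to apply.
- **Final checks:** The last side picture showed the rocker on, all keys up, the loose things apparently unmoved (judged by eye) and the arm clear, with about zero wrist force.
- **Disagreement:** The scene and side cameras differed by about 5 mm. I settled on middle values after checking with the wrist camera.

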